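# Slide the drip tray home in the curing box

## Robot

A 6-joint arm with a two-finger parallel gripper is mounted at the origin on the work surface. World frame = base frame: x ahead of the robot, y to its left, z up, the work surface at z = 0. Lengths are in m, angles in rad, forces in N, time in s.
With the tool pointing down it reaches from about 0.275 to 0.975 m from the base axis. Payload 8.4 kg.
Tool frame: the origin (TCP) lies on the mounting face of the last link; the fingertips stand 190 mm ahead of it and the grasp point (between the pads) lies 171 mm ahead of it; z points along the fingers, y is the line along which they close (so a half turn about z gives the same grasp; the last joint's range is limited). The gripper opens to 92 mm and grips with 3 to 60 N. Pads are 20 mm wide; open, the fingers measure 128 mm over their backs; the gripper's body (75 mm by 189 mm) begins 69 mm behind the grasp point.
Start: joints at [-0.002, 0.353, 1.633, -0, 1.155, -0.002], TCP at [0.625, -0, 0.405] pointing down, gripper open.
Joint ranges: [-2.63, 2.63], [-0.92, 2.1], [0.06, 2.66], [-1.3, 4.44], [0, 2.69], [-3.02, 3.02]. Speed limits (rad/s): [2.22, 2.22, 2.79, 3.14, 3.14, 3.14].

## Interface

Orientations are given as a unit quaternion [w, x, y, z].
In Python, from bench import status, snapshot, ticket gives the robot as it stands.
- The arm moves only by the tool drive_tool, never from a script. Its argument "targets" is a list of rows, each a list of 2 entries, a list of its own where there are three numbers: the shift along the tool's x, y, z normalised to -1 to 1, where 1 is 200 mm, then the turn, a rotation vector about the tool's x, y, z normalised to -1 to 1, where 1 is 2 rad. In form: [[[tx, ty, tz], [rx, ry, rz]], ...]. A call has 1 to 5 rows; each row is the pose to reach, as a shift and turn from the pose commanded when the call began, along the tool's axes at that moment; what a row does not reach only later rows make up. A row lasts 1/10 s, in which the tool goes at most 50 mm and 8.59 degrees, less where a joint would pass 70% of its speed; a pose out of reach is approached as far as the arm can. A call with a number of a shift or a turn outside -1 to 1 is refused whole. A call with a gripper value outside its range is refused whole. "grip" is the opening, from -1 (shut) to 1 (fully open), so that 0 is half open, set as the call begins (left out, the last holds). The fingers move at their own pace and stop on an object; "force" is the grip in N (left out, the last holds). Time passes only in rows, so rows that repeat a pose let the fingers close. It gives the time, the measured TCP pose, the force, the opening and the grip force at its end, in the units of the state.
- status.get_state(): the state, without advancing time (a new reading comes with each control period).
- snapshot(name): name is "scene" or "side" or "wrist"; returns a dict with "image" (480x640x3 uint8, red, green, blue), "fx", "fy", "cx", "cy" (pixels), "k1" (the pictures are not rectified: a ray, as slopes to the right and down, at radius r is drawn at 1 + k1 r^2 times it, then the intrinsics apply), "R" (3x3) and "t" (3): a world point X has camera coordinates R X + t; the wrist camera has in their place "hand_eye" (4x4, takes a point from camera to tool coordinates, whose origin is the TCP and whose axes are the flange's). Camera axes: x right, y down, z forward; pixel columns grow to the right and rows downward; lengths in m; the calibration is good to about 2 mm. A picture is of the moment at which its call begins: read the wrist's pose just before it. There is no depth.
- ticket.close_job(): hands the job in; it is judged then, once.
The state is a dict: "time": time; "q": joint angles; "dq": joint speeds; "joint_efforts": joint torques, N m; "tcp_pos": TCP position; "tool_rot": TCP orientation; "contact_force": force on the tool from outside, world axes, zero at the start; "ft_torque": the same for the moment, N m; "finger_gap": finger opening in m; "grip_force": force on a finger pad.
Only numpy, scipy, OpenCV 4.12 (cv2) and the standard library are available. Lean on these libraries where they do the work, as an engineer would, in place of code of your own. Each camera call takes 0.05 s, during which the arm holds its last target. There are 200 camera calls.

## Task

Slide the aluminium drip tray, nose first, into the bay at the foot of the white curing box until it is fully home and the yellow flag on top is pushed right back, then let go and move clear. The rails hidden inside sit off to one side, so let them line the tray up and push it gently, never ramming or forcing it. Leave the bottles, jars, cup and spatula where they stand.

Things in the scene. Friction and masses are not known exactly. Their poses are not given: they have to be found in the camera images.
- tray: Shallow open aluminium drip tray, loose, about 0.28 kg. Pan 180 x 120 mm, 28 mm high, walls 4 mm, floor 3 mm. Origin: centre of the pan's underside; x points to the nose (the plain end, which goes into the bay, 90 mm ahead of the origin), z up. A blue grab bar stands behind its rear wall (tray_bar). Starts flat on the bench.
- tray_bar (a point): Centre of the blue grab bar, at tray x = -128 mm, 28 mm above the tray's underside. Axes as the tray's. Bar: 12 mm thick along x, 90 mm long along y, from 12 to 44 mm above the underside. A 32 mm gap parts it from the pan's rear wall, bridged by two 8 mm arms at y = +-38 mm, 12 to 22 mm high.
- curing_box: White curing box fixed to the bench, 240 (x) x 240 (y) x 170 mm high, amber window in front. Origin: centre of its underside; x points from front to back, the way the tray goes in; z up. Tray bay at its foot, open to the front: 200 mm wide between grey side walls, 50 mm high, no floor (the tray slides on the bench). At home the bar and 30 to 60 mm of the pan stand out of it.
- bay_mouth (a point): Middle of the bay's mouth at bench height, in the box's front face (box x = -120 mm). Axes as the box's. Hidden in the bay: two smooth rigid rails along x, 124 mm apart (2 mm play each side of the tray), flaring out by 20 mm each over the first 60 mm behind the mouth; their midline lies up to 12 mm to either side of the box's midline, different every time and not measured.
- home_flag (a joint): Travel (m) of the yellow flag whose tab slides in a black slot in the box's top. A rubber-faced backstop lies 120 to 150 mm behind the bay's mouth, different every time and not measured; the flag's feeler stands 11 mm in front of it and the tray's nose pushes it back against a very light spring (0.25 N). 0 = no tray; 0.011 = tray fully home on the backstop. It springs forward when the tray leaves.
- bottle_a: White round bottle with blue label, 76 mm across, 200 mm tall. Bystander, loose; origin at the centre of its underside.
- bottle_b: White round bottle with blue label, 76 mm across, 200 mm tall. Bystander, loose; origin at the centre of its underside.
- jar_blue: Blue pigment jar, black cap, 56 mm across, 62 mm tall. Bystander, loose; origin at the centre of its underside.
- jar_gold: Gold pigment jar, black cap, 56 mm across, 62 mm tall, standing on the top of the curing box. Bystander, loose; origin at the centre of its underside.
- jar_white: White pigment jar, black cap, 56 mm across, 62 mm tall. Bystander, loose; origin at the centre of its underside.
- cup: White mixing cup with a wooden stir stick, 72 mm across the rim, about 140 mm tall with the stick. Bystander, loose; origin at the centre of its underside.
- scraper: Spatula about 200 mm long lying flat on the bench. Bystander, loose; origin at the middle of its underside.

How it is judged:
On the way, in this order (a step that is already met when the one before it is completed fails the run):
1. the tray's nose is in the mouth of the bay, pointing in (x of tray in the frame of curing_box above -0.208 m and y of tray in the frame of curing_box between -0.03 and 0.03 m and angle between the x axis of tray and the x axis of curing_box, either way round below 0.2 rad), for 0.1 s.
2. the tray is fully home, the flag pushed right back (value of joint home_flag above 0.0085 m and y of tray in the frame of curing_box between -0.022 and 0.022 m and angle between the x axis of tray and the x axis of curing_box, either way round below 0.08 rad and angle between tray's own z axis and vertical below 0.03 rad), for 0.2 s.
At the end, for the whole second after the job is handed in: The tray lies flat and at rest between the rails (within 22 mm of the box's midline, within 0.08 rad of its direction), so far in that the home flag reads more than 0.0085 m (within about 2.5 mm of the backstop) (all of step 2 and linear speed of tray below 0.01 m/s); the robot touches nothing.
It fails at once if the tray presses on the curing box (its rails, walls or backstop) with more than 20 N (contact force between tray and curing_box above 20 N).
It fails at once if the robot presses on the curing box with more than 20 N (contact force between any of the arm, the fingers and curing_box above 20 N).
It fails at once if a bottle, jar, the cup or the spatula is moved by more than 25 mm or tipped (distance of any of bottle_a, bottle_b, jar_blue, jar_gold, jar_white, cup, scraper from where it was at the start of the episode above 0.025 m or angle between any of bottle_a, bottle_b, jar_blue, jar_gold, jar_white, cup, scraper's own z axis and vertical above 0.35 rad).
It also fails if it takes over 54 s, if anything falls off the work surface, if the arm or the gripper's body presses on something with over 40 N, if the wrist force passes 120 N, or if a joint passes its speed limit or range.

## Working session

There is one attempt and no reset: what is moved stays moved. The work goes in short steps, Python scripts to look and compute and a tool call to move; the robot and the scene stay as the last step left them, time stands still between calls to the robot, and variables do not carry over. Pictures are saved under pics/ and viewed, at most 10 in all, crops included, and the job is handed in when it is done.

Besides the shell and the picture viewer there is one more tool, called after "Request:" as a command line: name --argument value ..., lists and objects as JSON in quotes. drive_tool: Moves the arm, as the interface text tells. Scaled input: -1 to 1 covers 200 mm each way for a shift and 2 rad each way for a turn. Its arguments: {"type":"object","properties":{"targets":{"type":"array","items":{"type":"array"}},"grip":{"type":"number"},"force":{"type":"number"}},"required":["targets"]}

```bash
mkdir -p pics; ls; cat > h.py <<'E'
import numpy as np, cv2, pickle
from bench import status, snapshot, ticket
def take(n,tag):
    st=status.get_state(); s=snapshot(n)
    if 'R' not in s or s.get('R') is None:
        w,x,y,z=st['tool_rot']
        from scipy.spatial.transform import Rotation as Ro
        T=np.eye(4);T[:3,:3]=Ro.from_quat([x,y,z,w]).as_matrix();T[:3,3]=st['tcp_pos']
        C=np.linalg.inv(T@np.array(s['hand_eye'])); s['R']=C[:3,:3]; s['t']=C[:3,3]
    pickle.dump(s,open(f'pics/{tag}.pkl','wb'))
    cv2.imwrite(f'pics/{tag}.png',cv2.cvtColor(s['image'],cv2.COLOR_RGB2BGR)); return s
def load(tag): return pickle.load(open(f'pics/{tag}.pkl','rb'))
def ray(s,u,v):
    K=np.array([[s['fx'],0,s['cx']],[0,s['fy'],s['cy']],[0,0,1.]])
    p=cv2.undistortPoints(np.array([[[u,v]]],float),K,np.array([s['k1'],0,0,0.]))[0,0]
    R=np.array(s['R']);t=np.array(s['t']); return -R.T@t, R.T@np.array([p[0],p[1],1])
def onz(s,u,v,z):
    c,d=ray(s,u,v); return c+d*(z-c[2])/d[2]
def proj(s,P):
    K=np.array([[s['fx'],0,s['cx']],[0,s['fy'],s['cy']],[0,0,1.]])
    R=np.array(s['R']); return cv2.projectPoints(np.array(P,float).reshape(-1,1,3),cv2.Rodrigues(R)[0],np.array(s['t'],float),K,np.array([s['k1'],0,0,0.]))[0][:,0]
E
python3 - <<'E'
from h import *
print({k:np.round(v,3).tolist() for k,v in status.get_state().items()})
for n in ('scene','side','wrist'):
    s=take(n,n+'0'); c=-np.array(s['R']).T@np.array(s['t']); print(n,c.round(3),s['fx'],s['k1'])
a,b,w=[cv2.imread(f'pics/{n}0.png') for n in('scene','side','wrist')]
E
```

```text
pics
{'time': 0.0, 'q': [-0.002, 0.354, 1.634, 0.0, 1.155, -0.002], 'dq': [0.0, 0.001, 0.0, 0.002, 0.0, -0.001], 'joint_efforts': [-0.002, -59.385, -33.422, 0.069, 0.023, -0.0], 'tcp_pos': [0.625, -0.0, 0.404], 'tool_rot': [-0.0, 0.707, 0.707, -0.0], 'contact_force': [-0.69, -0.398, -0.178], 'ft_torque': [0.014, -0.012, 0.013], 'grip_force': 0.0, 'finger_gap': 0.092}
scene [ 1.265 -0.556  0.755] 566.1607340500959 -0.14979569388855932
side [ 0.082 -0.761  0.834] 454.09586926979506 -0.08684008166528875
wrist [0.626 0.082 0.385] 358.970248113328 -0.07452721786292286
```

View pics/scene0.png

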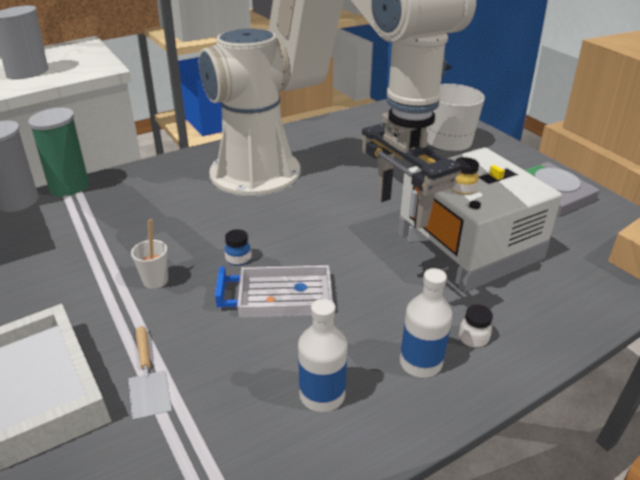

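View pics/side0.png

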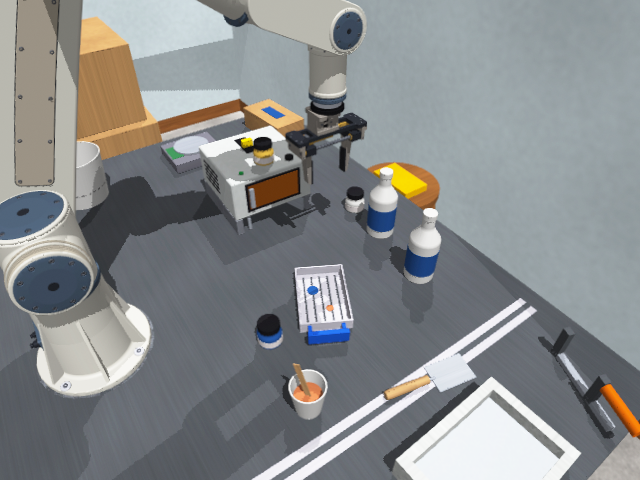

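View pics/wrist0.png

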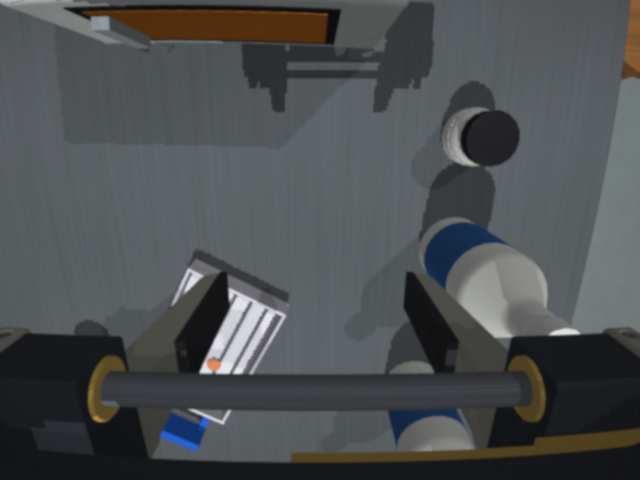

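The scene and side views show the tray at about (325,300) in the side image, with its blue bar at (328,333). The box is at (255,175) and its amber window faces the tray. Next I'll enlarge the tray and box to read their corners.

```bash
python3 - <<'E'
from h import *
b=cv2.imread('pics/side0.png'); a=cv2.imread('pics/scene0.png')
o=np.zeros((600,800,3),np.uint8)
o[:, :400]=np.vstack([cv2.resize(b[255:355,270:370],(400,400),interpolation=cv2.INTER_CUBIC),cv2.resize(a[255:330,210:343],(400,200)[:2])])[:600]
o[:300,400:]=cv2.resize(b[122:234,190:324][:100,:133],(400,300),interpolation=cv2.INTER_CUBIC)
o[300:,400:]=cv2.resize(a[150:300,395:595],(400,300),interpolation=cv2.INTER_CUBIC)
cv2.imwrite('pics/crop1.png',o)
E
```

```text
(no output)
```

View pics/crop1.png

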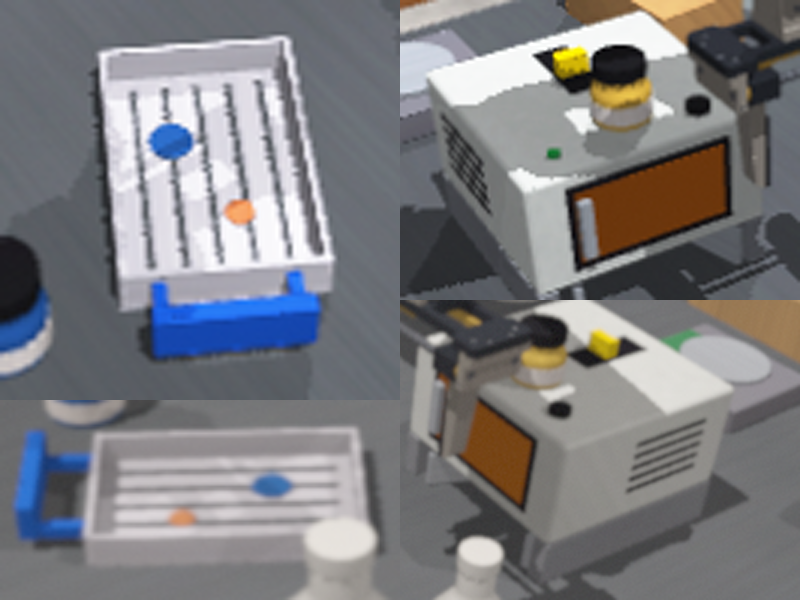

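```bash
python3 - <<'E'
from h import *
s=load('side0');a=load('scene0')
P=[onz(s,u,v,.028)[:2] for u,v in[(294.8,268),(342.3,264.5),(352.8,319.2),(300.5,325)]]
print(np.round(P,4)); P=np.array(P)
print('edges',[np.linalg.norm(P[i]-P[i-1]).round(4) for i in range(4)],'c',P.mean(0))
d=P[:2].mean(0)-P[2:].mean(0);print('yaw',np.arctan2(d[1],d[0]))
A=[onz(a,210+u/3.0075,255+(v-400)/2.667,.028)[:2] for u,v in[(360,432),(92,435),(88,558)]];print('scene tray NL,RL,RR',np.round(A,4))
B=[onz(s,u,v,.17)[:2] for u,v in[(230.9,185.2),(200,145.3),(271.5,126)]];print('box FL BL BR',np.round(B,4))
C=[onz(a,u,v,.17)[:2] for u,v in[(478.5,221.5),(560,192.5)]];print('box FR BR',np.round(C,4))
# bottles etc base positions (side base centre approx)
for n,u,v in[('bA',381,232),('bB',420,277),('jw',355,210),('jb',270,343),('cup',308,412)]: print(n,onz(s,u,v,0).round(3))
E
```

```text
[[ 0.4852 -0.0642]
 [ 0.5906 -0.1215]
 [ 0.5061 -0.2749]
 [ 0.4009 -0.2221]]
edges [np.float64(0.179), np.float64(0.1199), np.float64(0.1752), np.float64(0.1178)] c [ 0.49569368 -0.17065097]
yaw 1.073829306014443
scene tray NL,RL,RR [[ 0.4917 -0.0629]
 [ 0.4007 -0.2229]
 [ 0.5259 -0.2833]]
box FL BL BR [[0.4378 0.1582]
 [0.4532 0.3946]
 [0.6833 0.3785]]
box FR BR [[0.6704 0.1539]
 [0.6794 0.3833]]
bA [ 0.776 -0.056  0.   ]
bB [ 0.745 -0.248  0.   ]
jw [0.778 0.065 0.   ]
jb [ 0.329 -0.207  0.   ]
cup [ 0.308 -0.391  0.   ]
```

Tray centre is about (0.497,-0.172) with yaw about 1.07. The box mouth is about (0.555,0.152) with yaw about 1.52. I'll move above the bar and check from close up.

Request:
drive_tool --targets '[[[-0.2, -0.13, 0], [0, 0, -0.07]], [[-0.4, -0.26, 0], [0, 0, -0.145]], [[-0.6, -0.39, 0], [0, 0, -0.22]], [[-0.71, -0.47, 0], [0, 0, -0.295]], [[-0.71, -0.47, 0], [0, 0, -0.37]]]' --grip -0.4 --force 4

```text
time: 0.65
tcp_pos: [0.5289, -0.1444, 0.4045]
tool_rot: [-0.001, 0.405, 0.914, -0.001]
contact_force: [-0.2, -0.1, -0.3]
finger_gap: 0.0542
grip_force: 0.0
```

```bash
cat >> h.py <<'E'
from scipy.spatial.transform import Rotation as Ro
def to(x,y,z,yaw):
    st=status.get_state(); w,a,b,c=st['tool_rot']; R=Ro.from_quat([a,b,c,w]).as_matrix()
    ex=np.array([-np.sin(yaw),np.cos(yaw),0]);ey=np.array([np.cos(yaw),np.sin(yaw),0])
    Rt=np.c_[ex,ey,[0,0,-1]]
    print('shift',(R.T@(np.array([x,y,z])-st['tcp_pos'])/.2).round(3),'turn',(Ro.from_matrix(R.T@Rt).as_rotvec()/2).round(3),'yaw now',np.arctan2(R[1,1],R[0,1]).round(3),'t',st['time'])
E
python3 - <<'E'
from h import *
to(.436,-.284,.30,1.073)
def blue(tag,box):
    s=load(tag);h=cv2.cvtColor(s['image'],cv2.COLOR_RGB2HSV);m=cv2.inRange(h,(105,190,90),(125,255,255))
    x0,y0,x1,y1=box;M=np.zeros_like(m);M[y0:y1,x0:x1]=m[y0:y1,x0:x1]
    c=max(cv2.findContours(M,0,1)[0],key=cv2.contourArea);return s,c
s,c=blue('side0',(290,315,370,350)); print(c.min((0,1)),c.max((0,1)))
# predicted bar corners
yaw=1.073;C=np.array([.497,-.172]);f=np.array([np.cos(yaw),np.sin(yaw)]);l=np.array([-f[1],f[0]])
P=[[*(C+f*x+l*y),z] for z in(.044,.012) for x in(-.122,-.134) for y in(.045,-.045)]
print('side pred',proj(s,P).round(1).tolist()); s,c=blue('scene0',(205,255,240,315)); print(c.min((0,1)),c.max((0,1)));print('scene pred',proj(s,P).round(1).tolist())
s=take('wrist','w1');print('wrist pred',proj(s,P).round(1)[:4].tolist(), proj(s,[[.5545,.152,0.17]]))
E
```

```text
shift [-0.205 -0.812  0.524] turn [-0.001 -0.    -0.168] yaw now 0.737 t 0.65
[308 323] [349 343]
side pred [[308.6, 331.7], [350.2, 328.1], [309.1, 336.2], [351.1, 332.6], [308.9, 340.6], [349.5, 337.0], [309.4, 345.1], [350.4, 341.5]]
[216 268] [238 305]
scene pred [[224.0, 267.0], [219.8, 296.4], [218.1, 267.1], [213.5, 296.6], [225.5, 279.2], [221.5, 308.9], [219.7, 279.3], [215.3, 309.0]]
wrist pred [[142.0, 210.2], [180.5, 288.8], [131.6, 214.1], [170.5, 292.1]] [[680.61316507 -64.26754376]]
```

View pics/w1.png

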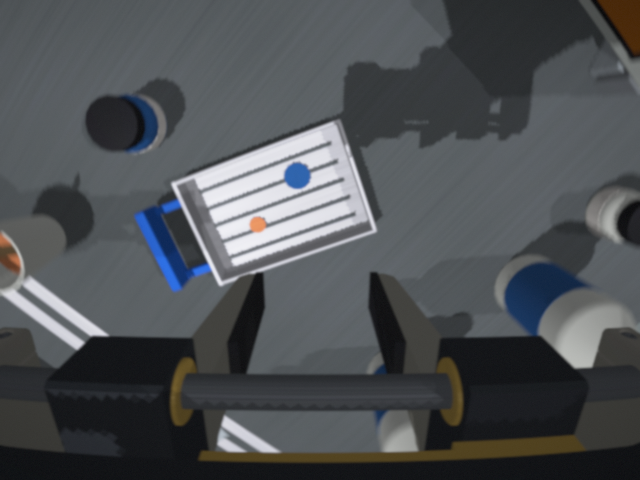

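The close view shows the tray rim corners at (174,182), (220,284), (375,231) and (341,121). The bar's rear top edge runs from (137,215) to (171,289), about 2–5 px from the prediction.

```bash
python3 - <<'E'
from h import *
s=load('w1')
P=np.array([onz(s,u,v,.028)[:2] for u,v in[(341,121),(375,231),(220,284),(174,182)]])
print(P.round(4),'c',P.mean(0),'edges',[np.linalg.norm(P[i]-P[i-1]).round(4) for i in range(4)])
d=P[:2].mean(0)-P[2:].mean(0);yaw=np.arctan2(d[1],d[0]);print(yaw, P.mean(0)-.128*d/np.linalg.norm(d))
B=np.array([onz(s,u,v,.044)[:2] for u,v in[(137,215),(171,289)]]);d=B[0]-B[1];print(B,np.linalg.norm(d),np.arctan2(d[1],d[0])-np.pi/2,B.mean(0))
b=P.mean(0)-.128*np.array([np.cos(yaw),np.sin(yaw)]);to(*b,.30,yaw)
E
```

```text
[[ 0.4887 -0.0639]
 [ 0.59   -0.1199]
 [ 0.5075 -0.2763]
 [ 0.4038 -0.2193]] c [ 0.49747947 -0.16982919] edges [np.float64(0.1771), np.float64(0.1158), np.float64(0.1768), np.float64(0.1183)]
1.0781858437483471 [ 0.43694473 -0.28261016]
[[ 0.39817481 -0.26524395]
 [ 0.47090122 -0.30791469]] 0.08432035745648056 1.0401915306355418 [ 0.43453801 -0.28657932]
shift [-0.196 -0.813  0.524] turn [-0.    -0.    -0.166] yaw now 0.746 t 0.7
```

Request:
drive_tool --targets '[[[-0.05, -0.2, 0.12], [0, 0, -0.07]], [[-0.1, -0.41, 0.26], [0, 0, -0.14]], [[-0.15, -0.61, 0.39], [0, 0, -0.163]], [[-0.195, -0.81, 0.51], [0, 0, -0.163]], [[-0.195, -0.81, 0.52], [0, 0, -0.163]]]'

```text
time: 1.2
tcp_pos: [0.4338, -0.2813, 0.2978]
tool_rot: [-0.003, 0.256, 0.967, 0.0]
contact_force: [1.4, 0.5, -0.4]
finger_gap: 0.0274
grip_force: 0.0
```

```bash
python3 - <<'E'
from h import *
take('wrist','w2')
s=load('w2');yaw=1.073;C=np.array([.4972,-.1705]);f=np.array([np.cos(yaw),np.sin(yaw)]);l=np.array([-f[1],f[0]])
P=[[*(C+f*x+l*y),z] for z in(.044,) for x in(-.122,-.134) for y in(.045,-.045)]
print(proj(s,P).round(1).tolist());to(.437,-.2825,.2,1.073);print(status.get_state()['finger_gap'],status.get_state()['contact_force'])
E
```

```text
[[322.1, 189.3], [323.9, 311.7], [303.9, 189.6], [307.5, 312.0]]
shift [-0.015 -0.005  0.494] turn [ 0.    -0.002 -0.01 ] yaw now 1.053 t 1.25
0.027526125887373354 [0.12365058 0.65337256 0.32725184]
```

View pics/w2.png

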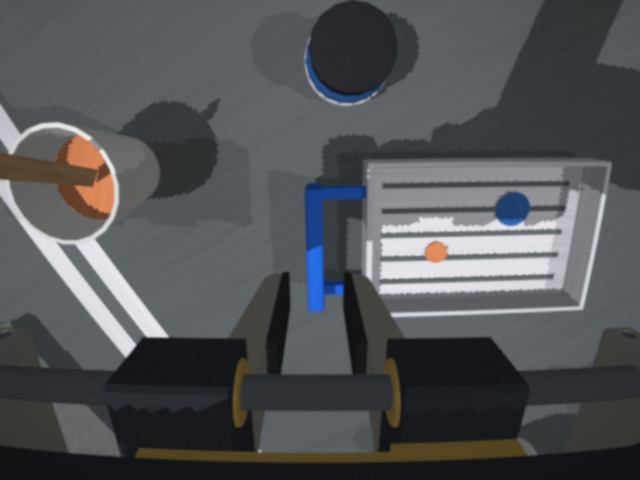

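The bar spans x 306–323 and y 185–312, which matches the prediction, and the fingers straddle it. Descending and gripping.

Request:
drive_tool --targets '[[[-0.015, -0.005, 0.15], [0, 0, -0.009]], [[-0.015, -0.005, 0.29], [0, 0, -0.009]], [[-0.015, -0.005, 0.4], [0, 0, -0.009]], [[-0.015, -0.005, 0.475], [0, 0, -0.009]], [[-0.015, -0.005, 0.49], [0, 0, -0.009]]]'

```text
time: 1.75
tcp_pos: [0.4396, -0.2806, 0.2017]
tool_rot: [-0.001, 0.245, 0.97, 0.0]
contact_force: [-0.4, 0.9, 0.2]
finger_gap: 0.0274
grip_force: 0.0
```

Request:
drive_tool --targets '[[[0, 0, 0], [0, 0, 0]], [[0, 0, 0], [0, 0, 0]], [[0, 0, 0], [0, 0, 0]], [[0, 0, 0], [0, 0, 0]]]' --grip -1 --force 8

```text
time: 2.15
tcp_pos: [0.4394, -0.2818, 0.2037]
tool_rot: [0.001, 0.245, 0.97, -0.0]
contact_force: [0.3, 1.6, 4.5]
finger_gap: 0.012
grip_force: 8.0
```

```bash
python3 - <<'E'
from h import *
to(.5424,-.0906,.2025,1.52)
E
```

```text
shift [-0.     1.086  0.006] turn [-0.     0.001 -0.222] yaw now 1.077 t 2.15
```

Request:
drive_tool --targets '[[[0, 0.08, 0], [0, 0, -0.02]], [[0, 0.18, 0], [0, 0, -0.04]], [[0, 0.28, 0], [0, 0, -0.065]], [[0, 0.39, 0], [0, 0, -0.09]], [[0, 0.5, 0], [0, 0, -0.11]]]' --force 12

```text
time: 2.65
tcp_pos: [0.487, -0.1935, 0.2037]
tool_rot: [0.001, 0.136, 0.991, -0.001]
contact_force: [-0.8, -2.7, 3.9]
finger_gap: 0.0121
grip_force: 12.0
```

```bash
python3 - <<'E'
from h import *
to(.5424,-.0906,.2025,1.52)
E
```

```text
shift [-0.128  0.57   0.006] turn [-0.     0.001 -0.111] yaw now 1.299 t 2.65
```

Request:
drive_tool --targets '[[[-0.03, 0.12, 0], [0, 0, -0.025]], [[-0.06, 0.25, 0], [0, 0, -0.055]], [[-0.09, 0.38, 0], [0, 0, -0.085]], [[-0.12, 0.5, 0], [0, 0, -0.111]], [[-0.128, 0.56, 0], [0, 0, -0.111]]]'

```text
time: 3.15
tcp_pos: [0.5424, -0.0917, 0.2037]
tool_rot: [0.001, 0.025, 1.0, -0.0]
contact_force: [-1.0, -4.5, 9.5]
finger_gap: 0.012
grip_force: 12.0
```

Request:
drive_tool --targets '[[[0, 0, 0], [0, 0, 0]]]'

```text
time: 3.25
tcp_pos: [0.5423, -0.0916, 0.2036]
tool_rot: [0.001, 0.026, 1.0, 0.0]
contact_force: [1.6, 2.9, 5.8]
finger_gap: 0.0121
grip_force: 12.0
```

```bash
python3 - <<'E'
from h import *
to(.5424,-.0906,.2025,1.52); take('side','s3'); take('wrist','w3')
b=cv2.imread('pics/side0.png');b=cv2.imread('pics/s3.png');w=cv2.imread('pics/w3.png')
o=np.hstack([cv2.resize(b[120:320,180:360],(405,450),interpolation=2),cv2.resize(w,(395,296)) if 0 else cv2.copyMakeBorder(cv2.resize(w,(395,296)),0,154,0,0,0)])
cv2.imwrite('pics/c3.png',o)
E
```

```text
shift [-0.     0.005  0.005] turn [ 0.     0.001 -0.001] yaw now 1.519 t 3.25
```

View pics/c3.png

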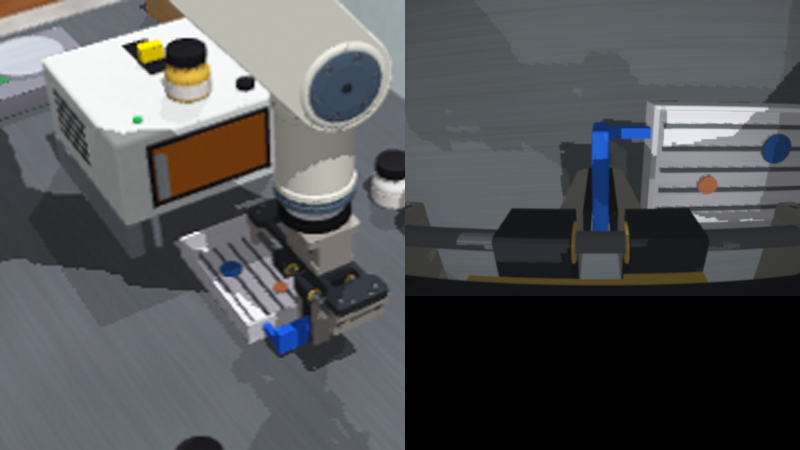

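The tray is in front of the bay and held square, with its nose-left rim corner at crop (180,240). I'll check the lateral position with the side view, then push in.

```bash
python3 - <<'E'
from h import *
s=load('s3')
f=np.array([np.cos(1.518),np.sin(1.518)]);l=np.array([-f[1],f[0]]);c=np.array([.5608,.2719])
for n,u,v,z in[('NL',180,241,.028),('RL',252,341,.028),('FLtop',129,137,.17),('FRtop',271,97,.17),('BLtop',45,62,.17),('FLbot(.05)',132,222,.05)]:
    p=onz(s,180+u/2.25,120+v/2.25,z)[:2];print(n,p.round(4),'boxframe',((p-c)@f).round(4),((p-c)@l).round(4))
E
```

```text
NL [0.4905 0.1251] boxframe -0.1503 0.0624
RL [ 0.4729 -0.0708] boxframe -0.3469 0.0697
FLtop [0.4602 0.1664] boxframe -0.1107 0.0949
FRtop [0.6412 0.1461] boxframe -0.1214 -0.0869
BLtop [0.448  0.3824] boxframe 0.1044 0.1185
FLbot(.05) [0.4484 0.166 ] boxframe -0.1117 0.1067
```

Request:
drive_tool --targets '[[[0, 0.04, 0], [0, 0, 0]], [[0, 0.09, 0], [0, 0, 0]], [[0, 0.13, 0], [0, 0, 0]], [[0, 0.165, 0], [0, 0, 0]], [[0, 0.19, 0], [0, 0, 0]]]' --force 5

```text
time: 3.85
tcp_pos: [0.5431, -0.0541, 0.2027]
tool_rot: [-0.0, 0.026, 1.0, -0.0]
contact_force: [0.2, -3.3, 5.2]
finger_gap: 0.0118
grip_force: 5.0
```

Request:
drive_tool --targets '[[[0, 0.02, 0], [0, 0, 0]], [[0, 0.04, 0], [0, 0, 0]], [[0, 0.06, 0], [0, 0, 0]], [[0, 0.08, 0], [0, 0, 0]], [[0, 0.1, 0], [0, 0, 0]]]'

```text
time: 4.35
tcp_pos: [0.5441, -0.0347, 0.2027]
tool_rot: [-0.0, 0.026, 1.0, -0.0]
contact_force: [0.4, -3.2, 5.0]
finger_gap: 0.0123
grip_force: 5.0
```

Request:
drive_tool --targets '[[[0, 0.015, 0], [0, 0, 0]], [[0, 0.03, 0], [0, 0, 0]], [[0, 0.045, 0], [0, 0, 0]], [[0, 0.06, 0], [0, 0, 0]], [[0, 0.075, 0], [0, 0, 0]]]' --force 4

```text
time: 4.85
tcp_pos: [0.5448, -0.0196, 0.2025]
tool_rot: [-0.0, 0.026, 1.0, 0.0]
contact_force: [-1.0, -2.9, 2.0]
finger_gap: 0.0122
grip_force: 4.0
```

Request:
drive_tool --targets '[[[0, 0.015, 0], [0, 0, 0]], [[0, 0.03, 0], [0, 0, 0]], [[0, 0.045, 0], [0, 0, 0]], [[0, 0.06, 0], [0, 0, 0]], [[0, 0.075, 0], [0, 0, 0]]]'

```text
time: 5.35
tcp_pos: [0.5456, -0.0046, 0.2026]
tool_rot: [-0.0, 0.026, 1.0, 0.0]
contact_force: [0.4, -0.6, -0.9]
finger_gap: 0.0124
grip_force: 4.0
```

Request:
drive_tool --targets '[[[0, 0.015, 0], [0, 0, 0]], [[0, 0.03, 0], [0, 0, 0]], [[0, 0.045, 0], [0, 0, 0]], [[0, 0.06, 0], [0, 0, 0]], [[0, 0.075, 0], [0, 0, 0]]]'

```text
time: 5.85
tcp_pos: [0.5464, 0.0104, 0.2026]
tool_rot: [-0.0, 0.026, 1.0, 0.0]
contact_force: [-0.0, -1.0, -1.7]
finger_gap: 0.0129
grip_force: 4.1
```

Request:
drive_tool --targets '[[[0, 0.015, 0], [0, 0, 0]], [[0, 0.03, 0], [0, 0, 0]], [[0, 0.045, 0], [0, 0, 0]], [[0, 0.06, 0], [0, 0, 0]], [[0, 0.075, 0], [0, 0, 0]]]'

```text
time: 6.35
tcp_pos: [0.5473, 0.0253, 0.2027]
tool_rot: [-0.0, 0.026, 1.0, 0.0]
contact_force: [0.7, -1.6, -1.6]
finger_gap: 0.0126
grip_force: 4.1
```

```bash
python3 - <<'E'
from h import *
take('side','s4'); take('wrist','w4')
b=cv2.imread('pics/s4.png');w=cv2.imread('pics/w4.png')
cv2.imwrite('pics/c4.png',np.hstack([cv2.resize(b[110:290,190:350],(400,450),interpolation=2),cv2.copyMakeBorder(cv2.resize(w,(400,300)),0,150,0,0,0)]))
E
```

```text
(no output)
```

View pics/c4.png

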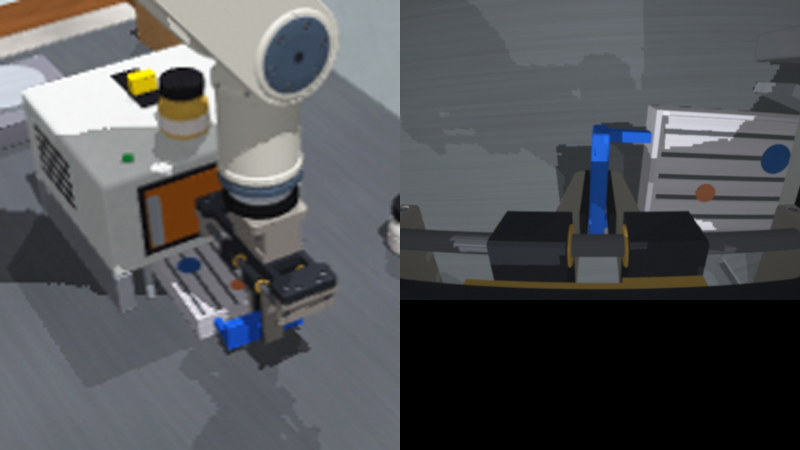

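The tray is about 90 mm into the bay between the rails, and the forces are small. The gripper body won't clear the box for the last stretch, so I'll let go, turn 90° and push the bar from behind with both fingers.

Request:
drive_tool --targets '[[[0, 0, 0], [0, 0, 0]], [[0, 0, 0], [0, 0, 0]], [[0, 0, 0], [0, 0, 0]]]' --grip -0.42

```text
time: 6.75
tcp_pos: [0.5472, 0.025, 0.2028]
tool_rot: [0.0, 0.026, 1.0, -0.0]
contact_force: [-0.2, -0.1, -0.3]
finger_gap: 0.0266
grip_force: 0.0
```

Request:
drive_tool --targets '[[[0, 0, -0.08], [0, 0, 0]], [[0, 0, -0.25], [0, 0, 0]], [[0, -0.1, -0.4], [0, 0, 0]], [[0, -0.25, -0.4], [0, 0, 0.06]], [[0, -0.4, -0.4], [0, 0, 0.13]]]'

```text
time: 7.25
tcp_pos: [0.5434, -0.0555, 0.284]
tool_rot: [0.001, 0.157, 0.988, 0.0]
contact_force: [0.4, 0.7, -0.3]
finger_gap: 0.0264
grip_force: 0.0
```

```bash
python3 - <<'E'
from h import *
f=np.array([np.cos(1.518),np.sin(1.518)]); b=np.array([.5473,.0253]); p=b-.034*f
print(p, status.get_state()['q'].round(2) if hasattr(status.get_state()['q'],'round') else status.get_state()['q']);to(*p,.28,1.518-np.pi/2)
E
```

```text
[ 0.54550576 -0.00865262] [-0.1   0.38  1.91 -0.    0.85 -1.36]
shift [0.063 0.226 0.02 ] turn [0.001 0.001 0.654] yaw now 1.255 t 7.25
```

Request:
drive_tool --targets '[[[0, 0, 0], [0, 0, 0.073]], [[0, 0, 0], [0, 0, 0.146]], [[0, 0, 0], [0, 0, 0.22]], [[0, 0, 0], [0, 0, 0.293]], [[0, 0, 0], [0, 0, 0.366]]]' --grip 0.09

```text
time: 7.75
tcp_pos: [0.543, -0.055, 0.2827]
tool_rot: [-0.0, 0.501, 0.865, -0.0]
contact_force: [0.0, 0.5, 0.5]
finger_gap: 0.0501
grip_force: 0.0
```

Request:
drive_tool --targets '[[[0, 0, 0], [0, 0, 0.073]], [[0, 0, 0], [0, 0, 0.146]], [[0, 0, 0], [0, 0, 0.22]], [[0, 0, 0], [0, 0, 0.288]], [[0, 0, 0], [0, 0, 0.288]]]'

```text
time: 8.25
tcp_pos: [0.5431, -0.0549, 0.2827]
tool_rot: [0.0, 0.725, 0.689, 0.0]
contact_force: [0.3, 0.3, -0.2]
finger_gap: 0.0499
grip_force: 0.0
```

```bash
python3 - <<'E'
from h import *
f=np.array([np.cos(1.518),np.sin(1.518)]); b=np.array([.5473,.0253]); p=b-.034*f
to(*p,.211,1.518-np.pi/2)
s=take('wrist','w5')
h=cv2.cvtColor(s['image'],cv2.COLOR_RGB2HSV);m=cv2.inRange(h,(105,180,60),(125,255,255))
c=max(cv2.findContours(m,0,1)[0],key=cv2.contourArea);print(cv2.boundingRect(c))
l=np.array([-f[1],f[0]]);print('pred bar top',proj(s,[[*(b+f*x+l*y),.044] for x in(-.006,.006) for y in(.045,-.045)]).round(1).tolist())
E
```

```text
shift [0.232 0.    0.359] turn [ 0.    -0.     0.001] yaw now -0.051 t 8.25
(236, 65, 151, 77)
pred bar top [[239.3, 140.3], [390.2, 140.6], [238.3, 119.5], [391.2, 119.8]]
```

View pics/w5.png

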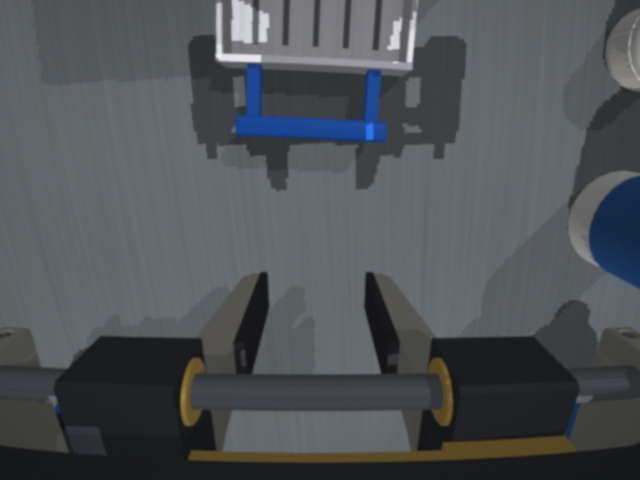

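The bar runs from (237,125) to (386,132), so the tray is about 0.045 rad clockwise of the tool. That is within the rails' play, and a two-finger push should square it up. Going down behind the bar.

Request:
drive_tool --targets '[[[0.1, 0, 0.1], [0, 0, 0]], [[0.2, 0, 0.2], [0, 0, 0]], [[0.23, 0, 0.3], [0, 0, 0]], [[0.23, 0, 0.355], [0, 0, 0]], [[0.23, 0, 0.36], [0, 0, 0]]]'

```text
time: 8.8
tcp_pos: [0.5448, -0.0089, 0.2095]
tool_rot: [-0.001, 0.723, 0.691, -0.001]
contact_force: [1.0, -0.4, -0.1]
finger_gap: 0.0505
grip_force: 0.0
```

Request:
drive_tool --targets '[[[0.025, 0, 0], [0, 0, 0]], [[0.05, 0, 0], [0, 0, 0]], [[0.07, 0, 0], [0, 0, 0]], [[0.09, 0, 0], [0, 0, 0]], [[0.105, 0, 0], [0, 0, 0]]]'

```text
time: 9.3
tcp_pos: [0.5466, 0.0124, 0.2112]
tool_rot: [0.0, 0.724, 0.69, 0.0]
contact_force: [0.9, -2.2, 0.5]
finger_gap: 0.0503
grip_force: 0.8
```

Request:
drive_tool --targets '[[[0.01, 0, 0], [0, 0, 0]], [[0.02, 0, 0], [0, 0, 0]], [[0.03, 0, 0], [0, 0, 0]], [[0.04, 0, 0], [0, 0, 0]], [[0.05, 0, 0], [0, 0, 0]]]'

```text
time: 9.8
tcp_pos: [0.5469, 0.0222, 0.2107]
tool_rot: [0.0, 0.724, 0.69, -0.0]
contact_force: [0.7, -1.4, 0.4]
finger_gap: 0.0504
grip_force: 0.8
```

```bash
cat >> h.py <<'E'
def flag(tag,cam='side',box=None):
    s=take(cam,tag); h=cv2.cvtColor(s['image'],cv2.COLOR_RGB2HSV); m=cv2.inRange(h,(24,170,130),(33,255,255))
    x0,y0,x1,y1=box or ((225,125,262,155) if cam=='side' else (470,155,520,190)); M=np.zeros_like(m);M[y0:y1,x0:x1]=m[y0:y1,x0:x1]
    c=[k for k in cv2.findContours(M,0,1)[0] if cv2.contourArea(k)>5]; return [(cv2.boundingRect(k),(lambda q:(round(q['m10']/q['m00'],2),round(q['m01']/q['m00'],2)))(cv2.moments(k))) for k in c]
E
python3 - <<'E'
from h import *
print(flag('f1'),flag('g1','scene'))
for tag,cam,pt in(('side0','side',(247,142)),('scene0','scene',(497,172))):
    s=load(tag);p=onz(s,*pt,.18);f=np.array([.052,.9986,0]);print(p.round(3),proj(s,[p,p+.011*f]).round(2).tolist(),s['image'][pt[1],pt[0]])
E
```

```text
[((241, 138, 12, 10), (246.36, 142.15))] [((490, 166, 15, 13), (496.44, 172.37))]
[0.567 0.316 0.18 ] [[247.0, 142.0], [245.43, 140.4]] [210 182   8]
[0.561 0.314 0.18 ] [[497.0, 172.0], [500.75, 170.9]] [184 162  25]
```

Request:
drive_tool --targets '[[[0.01, 0, 0], [0, 0, 0]], [[0.02, 0, 0], [0, 0, 0]], [[0.028, 0, 0], [0, 0, 0]]]'

```text
time: 10.2
tcp_pos: [0.5471, 0.0278, 0.2106]
tool_rot: [-0.0, 0.724, 0.69, -0.0]
contact_force: [0.3, -2.0, -0.6]
finger_gap: 0.05
grip_force: 0.6
```

```bash
python3 -c "
from h import *
print(flag('f2'),flag('g2','scene'))"
```

```text
[((241, 138, 12, 10), (246.36, 142.15))] [((490, 166, 15, 13), (496.4, 172.32))]
```

Request:
drive_tool --targets '[[[0.007, 0, 0], [0, 0, 0]], [[0.015, 0, 0], [0, 0, 0]], [[0.022, 0, 0], [0, 0, 0]], [[0.03, 0, 0], [0, 0, 0]]]'

```text
time: 10.7
tcp_pos: [0.5474, 0.0338, 0.2106]
tool_rot: [-0.0, 0.724, 0.69, -0.0]
contact_force: [-0.2, -1.3, -0.3]
finger_gap: 0.0503
grip_force: 0.6
```

```bash
python3 -c "
from h import *
print(flag('g3','scene'))"
```

```text
[((490, 166, 15, 13), (496.44, 172.37))]
```

Request:
drive_tool --targets '[[[0.006, 0, 0], [0, 0, 0]], [[0.012, 0, 0], [0, 0, 0]], [[0.018, 0, 0], [0, 0, 0]], [[0.025, 0, 0], [0, 0, 0]]]'

```text
time: 11.15
tcp_pos: [0.5477, 0.0387, 0.2107]
tool_rot: [0.0, 0.724, 0.69, 0.0]
contact_force: [0.4, -2.9, -0.5]
finger_gap: 0.0498
grip_force: 0.8
```

```bash
python3 -c "
from h import *
print(flag('g4','scene'))"
```

```text
[((491, 166, 15, 13), (497.56, 172.1))]
```

The flag has started to move (about 3 mm), so roughly 8 mm remain. Creeping from here.

Request:
drive_tool --targets '[[[0.005, 0, 0], [0, 0, 0]], [[0.01, 0, 0], [0, 0, 0]], [[0.015, 0, 0], [0, 0, 0]], [[0.02, 0, 0], [0, 0, 0]]]'

```text
time: 11.6
tcp_pos: [0.5479, 0.0427, 0.2107]
tool_rot: [0.0, 0.724, 0.69, 0.0]
contact_force: [0.4, -1.8, -0.4]
finger_gap: 0.0503
grip_force: 1.0
```

```bash
python3 -c "
from h import *
print(flag('g5','scene'))"
```

```text
[((492, 165, 15, 14), (498.85, 171.66))]
```

Request:
drive_tool --targets '[[[0.0025, 0, 0], [0, 0, 0]], [[0.005, 0, 0], [0, 0, 0]], [[0.0075, 0, 0], [0, 0, 0]], [[0.01, 0, 0], [0, 0, 0]]]'

```text
time: 12.05
tcp_pos: [0.548, 0.0446, 0.2107]
tool_rot: [0.0, 0.724, 0.69, -0.0]
contact_force: [1.3, -4.1, 0.5]
finger_gap: 0.0501
grip_force: 2.1
```

```bash
python3 -c "
from h import *
print(flag('g6','scene'),flag('f6'))"
```

```text
[((493, 165, 15, 14), (499.45, 171.55))] [((240, 137, 11, 10), (245.04, 141.15))]
```

Request:
drive_tool --targets '[[[0.0025, 0, 0], [0, 0, 0]], [[0.005, 0, 0], [0, 0, 0]], [[0.005, 0, 0], [0, 0, 0]]]'

```text
time: 12.45
tcp_pos: [0.5484, 0.0452, 0.2108]
tool_rot: [0.001, 0.724, 0.69, 0.0]
contact_force: [2.5, -8.0, -1.2]
finger_gap: 0.05
grip_force: 3.7
```

Request:
drive_tool --targets '[[[0.0025, 0, 0], [0, 0, 0]], [[0.0025, 0, 0], [0, 0, 0]], [[0.0025, 0, 0], [0, 0, 0]]]'

```text
time: 12.75
tcp_pos: [0.5485, 0.0454, 0.2108]
tool_rot: [0.001, 0.724, 0.69, 0.0]
contact_force: [3.4, -8.7, -1.5]
finger_gap: 0.0498
grip_force: 4.6
```

```bash
python3 -c "
from h import *
print(flag('g7','scene'),flag('f7'))"
```

```text
[((493, 165, 15, 13), (499.62, 171.42))] [((240, 137, 11, 10), (245.01, 141.13))]
```

Resistance rose to about 9 N while the flag travel measures about 10 mm, so the tray is on the backstop. I'll back off and check that the flag stays put.

Request:
drive_tool --targets '[[[-0.01, 0, 0], [0, 0, 0]], [[-0.05, 0, 0], [0, 0, 0]], [[-0.15, 0, 0], [0, 0, 0]], [[-0.3, 0, -0.1], [0, 0, 0]], [[-0.4, 0, -0.3], [0, 0, 0]]]'

```text
time: 13.35
tcp_pos: [0.5425, -0.0349, 0.2688]
tool_rot: [-0.002, 0.724, 0.69, -0.002]
contact_force: [0.7, -0.8, -0.3]
finger_gap: 0.0497
grip_force: 0.0
```

```bash
python3 - <<'E'
from h import *
print(flag('g8','scene'),flag('f8')); s=take('wrist','w8'); st=status.get_state(); print(st['tcp_pos'],st['time'],st['contact_force'])
b=cv2.imread('pics/g8.png');o=np.hstack([cv2.resize(s['image'][:,:,::-1],(480,360)),cv2.resize(b[140:300,390:532],(320,360),interpolation=2)])
cv2.imwrite('pics/c8.png',o)
E
```

```text
[((493, 165, 15, 13), (499.62, 171.42))] [((240, 137, 11, 10), (245.01, 141.13))]
[ 0.54483522 -0.03493141  0.2727643 ] 13.5 [-0.58872681  0.05543921 -0.81988701]
```

View pics/c8.png

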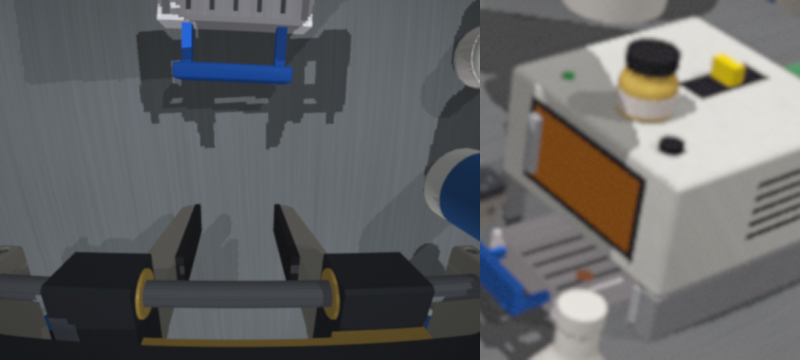

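The flag holds after release and the tray is in the bay. The bar runs from (173,62) to (292,69) in the left half of the picture, still slightly skewed, so I'll measure that skew against the box front.

```bash
python3 - <<'E'
from h import *
def edge(tag,lo,hi,cols,z,rows=(0,480)):
    s=load(tag);h=cv2.cvtColor(s['image'],cv2.COLOR_RGB2HSV);m=cv2.inRange(h,lo,hi);m[:rows[0]]=0;m[rows[1]:]=0
    P=np.array([onz(s,u,np.where(m[:,u])[0].max()+.5,z)[:2] for u in range(*cols) if m[:,u].any()])
    vx,vy,x,y=cv2.fitLine(P.astype(np.float32),cv2.DIST_HUBER,0,1e-4,1e-4).ravel(); a=np.arctan2(vy,vx);a=(a+np.pi/2)%np.pi-np.pi/2
    print(tag,'edge dir+pi/2 =',round(a+np.pi/2,4),P.mean(0).round(4),len(P))
edge('wrist0',(5,150,60),(18,255,255),(150,310),.09,(0,45))
edge('w5',(105,180,60),(125,255,255),(245,380),.044)
edge('w8',(105,180,60),(125,255,255),(240,380),.044,(0,130))
# side view top-front edge of window / box front
edge('side0',(5,150,60),(18,255,255),(252,297),.07,(165,220)); edge('scene0',(5,150,60),(18,255,255),(433,458),.07,(190,260))
E
```

```text
wrist0 edge dir+pi/2 = 1.5301 [0.5597 0.1468] 160
w5 edge dir+pi/2 = 1.4756 [0.5454 0.0207] 135
w8 edge dir+pi/2 = 1.4779 [0.5488 0.0563] 140
side0 edge dir+pi/2 = 1.5254 [0.5622 0.1659] 45
scene0 edge dir+pi/2 = 1.5361 [0.5941 0.1542] 25
```

The box direction is about 1.53 and the tray is about 1.477, so it is skewed by roughly 0.05 rad. That leaves only a small margin on the flag. I'll nudge the bar's left end sideways to square it, then seat the tray again.

```bash
python3 - <<'E'
from h import *
s=load('w8');h=cv2.cvtColor(s['image'],cv2.COLOR_RGB2HSV);m=cv2.inRange(h,(105,180,60),(125,255,255));m[130:]=0
n,l,st,_=cv2.connectedComponentsWithStats(m);i=1+st[1:,4].argmax();x,y,w,hh,_=st[i];print(x,y,w,hh)
L=onz(s,x,np.where(l[:,x+2]==i)[0].mean(),.044);R=onz(s,x+w,np.where(l[:,x+w-3]==i)[0].mean(),.044);print('L',L.round(4),'R',R.round(4),np.linalg.norm(L-R),'mid',(L+R)/2)
# box midline x at that y
f=np.array([np.cos(1.525),np.sin(1.525)]);c=np.array([.5608,.2719]);l2=np.array([-f[1],f[0]]);mid=((L+R)/2)[:2]
print('bar in box frame',(mid-c)@f,(mid-c)@l2,'tray origin y',((mid+.128*np.array([np.cos(1.477),np.sin(1.477)]))-c)@l2)
to(L[0]-.035,L[1]-.002,.211,-.045)
E
```

```text
231 31 159 81
L [0.5055 0.0671 0.044 ] R [0.594  0.0591 0.044 ] 0.08883734954267127 mid [0.54976503 0.06309992 0.044     ]
bar in box frame -0.20908634605388218 0.0014644659954621325 tray origin y -0.004677174980313869
shift [ 0.481 -0.398  0.307] turn [ 0.002 -0.    -0.003] yaw now -0.051 t 13.5
```

Request:
drive_tool --targets '[[[0.1, -0.12, 0], [0, 0, 0]], [[0.25, -0.27, 0], [0, 0, 0]], [[0.4, -0.4, 0], [0, 0, 0]], [[0.45, -0.4, 0.05], [0, 0, 0]], [[0.45, -0.4, 0.1], [0, 0, 0]]]' --grip -1

```text
time: 14.0
tcp_pos: [0.4683, 0.0614, 0.2499]
tool_rot: [-0.0, 0.723, 0.691, 0.0]
contact_force: [0.3, -0.1, 0.4]
finger_gap: 0.0119
grip_force: 0.0
```

Request:
drive_tool --targets '[[[0, 0, 0.07], [0, 0, 0]], [[0, 0, 0.13], [0, 0, 0]], [[0, 0, 0.165], [0, 0, 0]], [[0, 0, 0.165], [0, 0, 0]]]'

```text
time: 14.4
tcp_pos: [0.4685, 0.0596, 0.2163]
tool_rot: [-0.001, 0.724, 0.689, -0.001]
contact_force: [0.0, -0.2, 0.8]
finger_gap: 0.0004
grip_force: 0.0
```

Request:
drive_tool --targets '[[[0, 0.02, 0], [0, 0, 0]], [[0, 0.04, 0], [0, 0, 0]], [[0, 0.06, 0], [0, 0, 0]], [[0, 0.07, 0], [0, 0, 0]]]'

```text
time: 14.8
tcp_pos: [0.4834, 0.0594, 0.2181]
tool_rot: [0.0, 0.724, 0.69, 0.001]
contact_force: [-0.7, -0.6, 0.3]
finger_gap: 0.0004
grip_force: 0.0
```

Request:
drive_tool --targets '[[[0, 0.01, 0], [0, 0, 0]], [[0, 0.02, 0], [0, 0, 0]], [[0, 0.025, 0], [0, 0, 0]], [[0, 0.03, 0], [0, 0, 0]]]'

```text
time: 15.2
tcp_pos: [0.4886, 0.0591, 0.2177]
tool_rot: [-0.0, 0.724, 0.69, -0.0]
contact_force: [-0.8, -0.5, 0.1]
finger_gap: 0.0005
grip_force: 0.0
```

Request:
drive_tool --targets '[[[0, 0.005, 0], [0, 0, 0]], [[0, 0.01, 0], [0, 0, 0]], [[0, 0.01, 0], [0, 0, 0]]]'

```text
time: 15.5
tcp_pos: [0.4906, 0.059, 0.2176]
tool_rot: [-0.0, 0.724, 0.69, -0.0]
contact_force: [0.1, 0.2, 0.7]
finger_gap: 0.0007
grip_force: 0.2
```

Request:
drive_tool --targets '[[[0, 0.005, 0], [0, 0, 0]], [[0, 0.01, 0], [0, 0, 0]], [[0, 0.01, 0], [0, 0, 0]]]'

```text
time: 15.8
tcp_pos: [0.4928, 0.0589, 0.2177]
tool_rot: [0.0, 0.724, 0.69, 0.0]
contact_force: [0.3, -1.0, -0.3]
finger_gap: 0.0005
grip_force: 0.1
```

Request:
drive_tool --targets '[[[0, 0.005, 0], [0, 0, 0]], [[0, 0.01, 0], [0, 0, 0]], [[0, 0.01, 0], [0, 0, 0]]]'

```text
time: 16.1
tcp_pos: [0.4948, 0.0588, 0.2177]
tool_rot: [0.0, 0.724, 0.69, 0.0]
contact_force: [0.2, 0.4, -0.6]
finger_gap: 0.0004
grip_force: 0.1
```

Request:
drive_tool --targets '[[[0, 0.005, 0], [0, 0, 0]], [[0, 0.01, 0], [0, 0, 0]], [[0, 0.01, 0], [0, 0, 0]]]'

```text
time: 16.4
tcp_pos: [0.4968, 0.0587, 0.2177]
tool_rot: [0.0, 0.724, 0.69, 0.0]
contact_force: [-0.2, 0.3, 0.3]
finger_gap: 0.0006
grip_force: 0.1
```

```bash
cat >> h.py <<'E'
def bar(tag):
    s=take('wrist',tag);h=cv2.cvtColor(s['image'],cv2.COLOR_RGB2HSV);m=cv2.inRange(h,(105,180,60),(125,255,255))
    n,l,st,_=cv2.connectedComponentsWithStats(m);i=1+st[1:,4].argmax();x,y,w,hh,_=st[i]
    P=np.array([onz(s,u,np.where(l[:,u]==i)[0].max()+.5,.044)[:2] for u in range(x+8,x+w-8)])
    vx,vy,_,_=cv2.fitLine(P.astype(np.float32),cv2.DIST_HUBER,0,1e-4,1e-4).ravel(); print((x,y,w,hh),'bar yaw',np.arctan(vy/vx)+np.pi/2,'rear mid',P.mean(0).round(4))
E
python3 -c "
from h import *
bar('w9'); print(flag('g9','scene'))"
```

```text
(np.int32(344), np.int32(208), np.int32(186), np.int32(94)) bar yaw 1.5252516 rear mid [0.556  0.0577]
[((493, 165, 14, 14), (499.31, 171.52))]
```

The bar now reads yaw 1.525, square with the box. Going behind it again for a last gentle seating push.

Request:
drive_tool --targets '[[[0, -0.05, 0], [0, 0, 0]], [[-0.05, -0.1, -0.15], [0, 0, 0]], [[-0.15, -0.05, -0.3], [0, 0, 0.002]], [[-0.22, 0.12, -0.3], [0, 0, 0.004]], [[-0.22, 0.3, -0.3], [0, 0, 0.004]]]' --grip 0.09

```text
time: 17.0
tcp_pos: [0.5544, 0.0105, 0.2791]
tool_rot: [0.001, 0.727, 0.686, 0.001]
contact_force: [0.8, 0.2, -0.4]
finger_gap: 0.0383
grip_force: 0.0
```

```bash
python3 -c "
from h import *
bar('w10'); to(.557,.0275,.211,-.044)"
```

```text
(np.int32(247), np.int32(115), np.int32(141), np.int32(73)) bar yaw 1.5166798 rear mid [0.559  0.0576]
shift [ 0.082 -0.022  0.342] turn [ 0.004 -0.    -0.007] yaw now -0.058 t 17.05
```

Request:
drive_tool --targets '[[[0.07, -0.01, 0.12], [0.003, 0, -0.007]], [[0.07, -0.01, 0.25], [0.003, 0, -0.007]], [[0.07, -0.01, 0.34], [0.003, 0, -0.007]], [[0.1, -0.01, 0.34], [0.003, 0, -0.007]], [[0.13, -0.01, 0.34], [0.003, 0, -0.007]]]'

```text
time: 17.55
tcp_pos: [0.5534, 0.0383, 0.2098]
tool_rot: [-0.002, 0.722, 0.692, -0.002]
contact_force: [0.8, 0.8, 0.3]
finger_gap: 0.0503
grip_force: 0.0
```

Request:
drive_tool --targets '[[[0.01, 0, 0], [0, 0, 0]], [[0.02, 0, 0], [0, 0, 0]], [[0.03, 0, 0], [0, 0, 0]], [[0.035, 0, 0], [0, 0, 0]]]'

```text
time: 17.95
tcp_pos: [0.5543, 0.0451, 0.2102]
tool_rot: [-0.002, 0.722, 0.692, -0.002]
contact_force: [0.3, -0.3, 0.6]
finger_gap: 0.0505
grip_force: 0.0
```

Request:
drive_tool --targets '[[[0.003, 0, 0], [0, 0, 0]], [[0.006, 0, 0], [0, 0, 0]], [[0.01, 0, 0], [0, 0, 0]]]'

```text
time: 18.25
tcp_pos: [0.5543, 0.0467, 0.2097]
tool_rot: [-0.002, 0.722, 0.692, -0.002]
contact_force: [-0.1, -1.5, 1.7]
finger_gap: 0.0502
grip_force: 0.8
```

Contact. Continuing in sub-millimetre steps.

Request:
drive_tool --targets '[[[0.0025, 0, 0], [0, 0, 0]], [[0.005, 0, 0], [0, 0, 0]], [[0.005, 0, 0], [0, 0, 0]]]'

```text
time: 18.55
tcp_pos: [0.5543, 0.0479, 0.2097]
tool_rot: [-0.002, 0.722, 0.692, -0.002]
contact_force: [0.2, -1.6, 0.5]
finger_gap: 0.0501
grip_force: 0.8
```

```bash
python3 -c "
from h import *
print(flag('g11','scene'),flag('f11'))"
```

```text
[((493, 165, 15, 14), (499.9, 171.47))] [((240, 136, 11, 11), (244.85, 140.99))]
```

Request:
drive_tool --targets '[[[0.0025, 0, 0], [0, 0, 0]], [[0.005, 0, 0], [0, 0, 0]], [[0.005, 0, 0], [0, 0, 0]]]'

```text
time: 18.95
tcp_pos: [0.5543, 0.0488, 0.2097]
tool_rot: [-0.002, 0.722, 0.692, -0.002]
contact_force: [-0.0, -3.4, 1.3]
finger_gap: 0.0499
grip_force: 1.4
```

```bash
python3 -c "
from h import *
print(flag('g12','scene'),flag('f12'))"
```

```text
[((494, 165, 14, 13), (500.13, 171.29))] [((240, 136, 11, 10), (244.76, 140.8))]
```

Request:
drive_tool --targets '[[[0.0025, 0, 0], [0, 0, 0]], [[0.004, 0, 0], [0, 0, 0]], [[0.004, 0, 0], [0, 0, 0]], [[0.004, 0, 0], [0, 0, 0]]]'

```text
time: 19.45
tcp_pos: [0.5545, 0.0491, 0.2097]
tool_rot: [-0.002, 0.722, 0.692, -0.002]
contact_force: [1.4, -8.5, 1.3]
finger_gap: 0.0503
grip_force: 3.8
```

Request:
drive_tool --targets '[[[-0.01, 0, 0], [0, 0, 0]], [[-0.06, 0, 0], [0, 0, 0]], [[-0.2, 0, 0], [0, 0, 0]], [[-0.35, 0, -0.1], [0, 0, 0]], [[-0.4, 0, -0.3], [0, 0, 0]]]'

```text
time: 19.95
tcp_pos: [0.5497, -0.0324, 0.2678]
tool_rot: [-0.004, 0.722, 0.691, -0.004]
contact_force: [1.2, 0.8, 0.3]
finger_gap: 0.0499
grip_force: 0.0
```

```bash
python3 -c "
from h import *
print(flag('g13','scene'),flag('f13')); bar('w13')"
```

```text
[((493, 165, 15, 13), (500.1, 171.3))] [((240, 136, 11, 10), (244.76, 140.8))]
(np.int32(236), np.int32(36), np.int32(159), np.int32(75)) bar yaw 1.5260669 rear mid [0.5572 0.0588]
```

The flag stays right back at about 3.7 px, which is full travel. The tray is square (yaw 1.526) and the arm is clear, so I'll let it settle and hand in.

Request:
drive_tool --targets '[[[0, 0, -0.1], [0, 0, 0]], [[0, 0, -0.15], [0, 0, 0]], [[0, 0, -0.15], [0, 0, 0]]]'

```text
time: 20.4
tcp_pos: [0.5518, -0.0301, 0.3003]
tool_rot: [-0.002, 0.722, 0.692, -0.001]
contact_force: [0.0, 0.3, 0.1]
finger_gap: 0.0503
grip_force: 0.0
```

```bash
python3 -c "
from h import *
print(ticket.close_job())"
```

```text
the job is handed in; nothing more can be done
None
```

The job is handed in at about 20 s, verdict not shown: the tray is fully home and square between the rails, the flag held right back after release, pushes stayed under about 9 N at the wrist, and the arm is clear.

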